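Extend the bottle brush handle

TASK

The bottle brush stands bristles down in its holder with its telescopic handle pushed in. Squeeze the push button on the handle before you pull, then, with the button kept in, draw the handle straight up out of its clip, past the click of the first stop, all the way to the second stop (fully extended). Finish still holding the handle up there with the button squeezed in, and leave the mug, glass, tin and garlic as they are.

Things in the scene. Friction and masses are not known exactly. Their poses are not given: they have to be found in the camera images.
- brush: Holder and lower part of the brush, stuck firmly to the worktop: dark suction foot 104 mm across, white cup 72 mm across and 48 mm high with the bristles in it, white tube 25 mm across, ending in a grey collar 35 mm across whose top is 100 mm above the worktop. Origin: centre of the foot's underside; z up; the button is on its -x side.
- handle_grip (a point): Centre of the handle's white head, level with the button: 36 mm along x (button side to ribbed back), 42 mm along y, 56 mm high, z up. With the handle in, 130 mm above the worktop; head top 27 mm above this point, underside 29 mm below. Squeeze the head along x, one finger on the button (-x face), one on the back: 41 mm over both. The handle slides along z only.
- button_face (a point): Middle of the outer face of the push button, a grey rounded block 20 mm wide (y) and 30 mm high in the -x face of the handle's head, 5 mm proud of it; it moves up with the handle and is pressed along +x.
- button (a joint): Travel of the button, m: 0 out, 0.004 fully in (about 6.5 N, 3 N to start it). It springs back when let go. From about 0.003 the handle is unlocked; with the button out the handle is locked at home and locks again at each stop.
- handle (a joint): Extension of the handle, m: 0 home, 0.035 first stop, 0.070 second stop (hard end). With the button in, pulling takes about 8 to 12 N to leave the home clip and to pass the clicks at 0.029 and 0.041, else about 4 to 7 N; sprung: it sinks back if let go with the button in. A pull of 20 N against the end is plenty.
- mug: Bystander, loose: striped mug 85 x 121 x 93 mm; origin at the centre of its underside.
- glass: Bystander, loose: clear drinking glass 81 mm across, 93 mm high; origin at the centre of its underside.
- tin: Bystander, loose: small food tin 57 mm across, 72 mm high; origin at the centre of its underside.
- garlic: Bystander, loose: garlic bulb 56 mm; origin at its underside.

How it is judged:
By the outcome, as a careful person would: the job done as asked, in the order asked, and still so for the second after the job is handed in, while the arm keeps its last pose, push and grip.
It also fails if it takes over 32 s, if anything falls off the work surface, if the arm or the gripper's body presses on something with over 40 N, if the wrist force passes 120 N, or if a joint passes its speed limit or range.

ROBOT

A 6-joint arm with a two-finger parallel gripper is mounted at the origin on a cart in front of the work surface, level with it; the furniture and walls round the work are solid. World frame = base frame: x ahead of the robot, y to its left, z up, the work surface at z = 0. Lengths are in m, angles in rad, forces in N, time in s.
With the tool pointing down it reaches from about 0.325 to 0.775 m from the base axis. Payload 5.5 kg.
Tool frame: the origin (TCP) lies on the centre line of the jaws, within the pads' length; the fingertips stand finger_overhang ahead of it and the grasp point (between the pads) lies 6 mm ahead of it (finger_overhang is the distance from the TCP to the fingertips, in m); y points along the fingers, x is the direction in which the jaws open and shut, and the axes are right-handed (so a half turn about y gives the same grasp; the last joint's range is limited). The gripper opens to 85 mm and grips with 20 to 120 N. Pads are 22 mm wide; open, the fingers measure 114 mm over their backs; the gripper's body (76 mm by 85 mm) begins 54 mm behind the grasp point. The pads swing forward as they close: fully open they stand 13 mm farther back than shut.
Start: joints at [1.046, 0.091, 1.231, -0, 1.82, -0.057], TCP at [0.271, 0.536, 0.256] pointing down, gripper open.
Joint ranges: [-2.87, 2.87], [-0.86, 2.18], [0.17, 2.46], [-1.51, 4.65], [0.06, 2.69], [-2.65, 2.65]. Speed limits (rad/s): [2.57, 2.57, 3.01, 3.14, 3.14, 3.14].

INTERFACE

Orientations are given as a 3x3 rotation matrix whose columns are the frame's x, y, z axes.
In Python, from bench import read_state, get_image, camera_params, job_done, finger_overhang gives the robot as it stands. The module is installed in compiled form; this text tells all that it offers.
- The arm moves only by the tool carry_out, never from a script. Its argument "steps" is a list of rows, each a list of 7 numbers: the turn, a rotation vector about the tool's x, y, z in rad, then the shift along the tool's x, y, z in mm, then the closure, from 0 (fully open) to 1 (shut). In form: [[ax, ay, az, x, y, z, fingers], ...]. A call has 1 to 5 rows; each row is the pose to reach, as a shift and turn from the pose commanded when the call began, along the tool's axes at that moment; what a row does not reach only later rows make up. A row lasts 1/12 s, in which the tool goes at most 41.7 mm and 7.16 degrees, less where a joint would pass 70% of its speed; a pose out of reach is approached as far as the arm can. A call with a gripper value outside its range is refused whole. The fingers move at their own pace and stop on an object; "squeeze" is the grip in N (left out, the last holds). Time passes only in rows, so rows that repeat a pose let the fingers close. It gives the time, the measured TCP pose, the force and the opening at its end, in the units of the state.
- read_state(): the state, without advancing time (a new reading comes with each control period).
- get_image(name): name is "scene" or "top" or "wrist"; returns (picture, depth): 420x560x3 uint8, red, green, blue; 420x560 float32, m along the optical axis (not along the pixel's ray), 0 where there is no reading.
- camera_params(name): a dict with "fx", "fy", "cx", "cy" (pixels), "eye" and "rotation" of the camera in the world. Camera axes: x right, y down, z forward; pixel columns grow to the right and rows downward; lengths in m; the calibration is good to about 2 mm. A picture is of the moment at which its call begins: read the wrist's pose just before it. camera_params takes no time and is no camera call; for the wrist camera it gives the pose at the moment of the call.
- job_done(): hands the job in, once; it reports no verdict.
The state is a dict: "time": time; "qpos": joint angles; "joint_velocities": joint speeds; "effort": joint torques, N m; "tcp_pos": TCP position; "tcp_rot": TCP orientation; "contact_force": force on the tool from outside, world axes, zero at the start; "wrist_torque": the same for the moment, N m; "gripper_width": finger opening in m.
Only numpy, scipy, OpenCV 4.12 (cv2) and the standard library are available. Lean on these libraries where they do the work, as an engineer would, in place of code of your own. Each camera call takes 0.05 s, during which the arm holds its last target. There are 200 camera calls.

## Working session

There is one attempt and no reset: what is moved stays moved. The work goes in short steps, Python scripts to look and compute and a tool call to move; the robot and the scene stay as the last step left them, time stands still between calls to the robot, and variables do not carry over. Pictures are saved under pics/ and viewed, about 8 in all and at most 12, crops included, and the job is handed in when it is done.

Besides the shell and the picture viewer there is one more tool, called after "Call:" as a command line: name --pt "numbers of a row" for each row, then --argument value for the rest. carry_out: Moves the arm, as the interface text tells. Its arguments: {"type":"object","properties":{"steps":{"type":"array"},"squeeze":{"type":"number"}},"required":["steps"]}

```bash
mkdir -p pics; cat > h.py <<'E'
import numpy as np,cv2
from bench import *
def snap(n,f):
    c=camera_params(n); im,d=get_image(n)
    cv2.imwrite('pics/'+f+'.png',im[:,:,::-1]); np.savez('pics/'+f+'.npz',im=im,d=d,**c)
    return im,d,c
def load(f): return np.load('pics/'+f+'.npz')
def cloud(L):
    d=L['d'];v,u=np.mgrid[0:420,0:560]
    p=np.stack([(u-L['cx'])/L['fx']*d,(v-L['cy'])/L['fy']*d,d],-1)
    P=p@L['rotation'].T+L['eye']; P[d==0]=np.nan
    return P
E
python3 - <<'E'
from h import *
for n in('scene','top'):
    im,d,c=snap(n,n+'0'); print(n,c['eye'],(d>0).mean())
s=read_state();print(s,finger_overhang)
a=[cv2.imread(f'pics/{n}0.png') for n in('scene','top')]
E
```

```text
scene [-0.13370645  1.03049625  0.82108472] 0.9959481292517007
top [0.4726625  0.12709424 1.10152598] 0.996062925170068
{'time': 0.1, 'qpos': array([ 1.04629538e+00,  9.18005485e-02,  1.23178528e+00, -1.41893592e-05,
        1.81980739e+00, -5.67038663e-02]), 'joint_velocities': array([ 3.44388319e-04, -1.11286527e-03, -3.54413479e-03,  7.08110634e-04,
        2.96640592e-05, -7.38764936e-05]), 'effort': array([ 2.49014622e-03, -4.60217285e+01, -4.19218719e+01, -9.45543275e-05,
        1.05555035e-02,  1.43002904e-05]), 'tcp_pos': array([0.27045238, 0.53534807, 0.25524255]), 'tcp_rot': array([[ 4.50923442e-01, -8.89788217e-04, -8.92562187e-01],
       [ 8.92560818e-01, -1.56541298e-03,  4.50924312e-01],
       [-1.79845557e-03, -9.99998379e-01,  8.83086906e-05]]), 'contact_force': array([-0.01779039, -0.4281534 , -0.2952006 ]), 'wrist_torque': array([ 0.01699964,  0.00789627, -0.01418305]), 'gripper_width': 0.08545793600163065} 0.025
```

View pics/scene0.png

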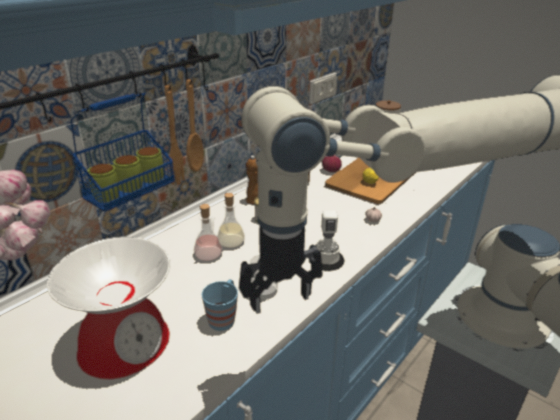

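View pics/top0.png

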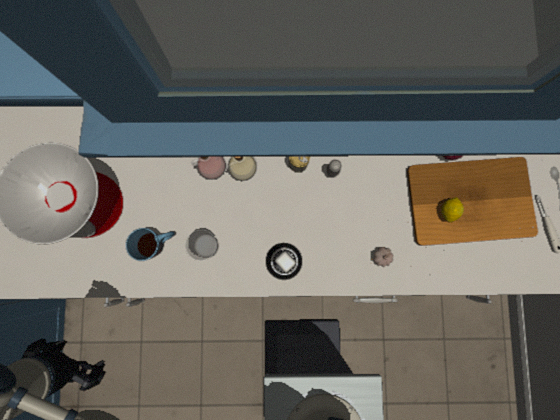

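The scene view shows the brush at about (330,240). The top view shows it at (285,260), with a square head turned about 35°, the mug at (145,243), the glass at (203,243) and the garlic at (382,257). Next I'll measure it.

```bash
python3 - <<'E'
from h import *
L=load('top0');P=cloud(L);im=L['im']
for (u,v) in [(285,260),(145,243),(203,243),(382,257),(332,168),(298,160),(300,140),(300,50),(300,97),(285,290)]:
    print((u,v),P[v,u].round(3))
z=P[:,:,2]; sub=np.zeros(z.shape,bool); sub[235:285,260:310]=1
m=(sub&(z>.148)&(z<.17))
pts=P[m]; print(m.sum(),pts.mean(0).round(4),np.median(pts[:,2]))
r=cv2.minAreaRect((pts[:,:2]*1000).astype(np.float32)); print(r, cv2.boxPoints(r))
m=sub&(z<.03)&(im.sum(2)<150); pts=P[m]; c=cv2.minEnclosingCircle((pts[:,:2]*1000).astype(np.float32)); print('foot',c)
a=cv2.resize(im[235:285,260:310],(500,500),interpolation=cv2.INTER_CUBIC)
S=load('scene0')['im'][195:275,290:350]
b=cv2.resize(S,(375,500),interpolation=cv2.INTER_CUBIC)
cv2.imwrite('pics/c1.png',np.hstack([a[:,:420],b])[:,:,::-1])
E
```

```text
(285, 260) [0.463 0.102 0.155]
(145, 243) [0.511 0.48  0.033]
(203, 243) [0.511 0.326 0.009]
(382, 257) [ 0.468 -0.163  0.042]
(332, 168) [ 0.705 -0.028  0.084]
(298, 160) [0.731 0.061 0.068]
(300, 140) [0.588 0.101 0.723]
(300, 50) [0.61  0.109 0.854]
(300, 97) [0.606 0.104 0.787]
(285, 290) [ 0.379  0.098 -0.002]
254 [0.4594 0.1031 0.1552] 0.1554569619084578
((459.10723876953125, 103.47432708740234), (40.732173919677734, 35.91659927368164), 44.18489456176758) [[431.98633  102.15744 ]
 [457.01935   76.401855]
 [486.22815  104.791214]
 [461.19513  130.5468  ]]
foot ((460.04046630859375, 102.1841049194336), 49.94315719604492)
```

View pics/c1.png

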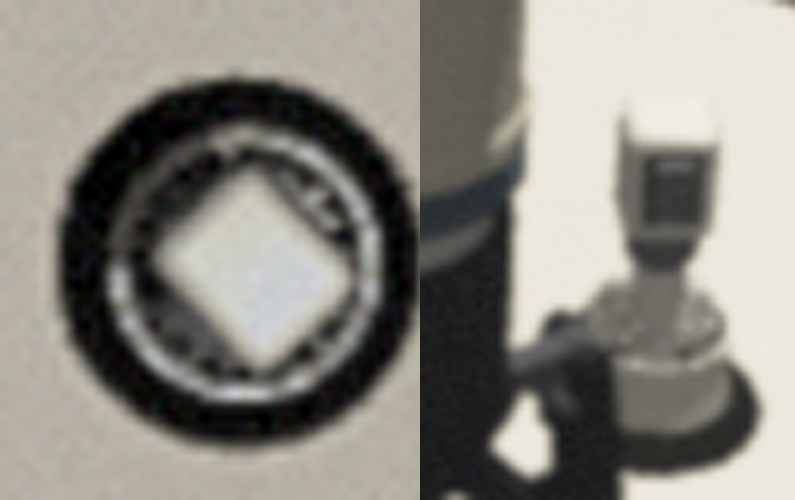

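The button faces the scene camera, and the top view agrees: the dark strip is on the +y, -x side. So the brush's x axis is about (0.70, -0.72). I'll plan a transit at the present height.

```bash
cat >> h.py <<'E'
from scipy.spatial.transform import Rotation as Ro
def goalR(deg):
    a=np.radians(deg); x=np.array([np.cos(a),np.sin(a),0]);y=np.array([0,0,-1.]); return np.stack([x,y,np.cross(x,y)],1)
def plan(p,R,deg,n=1):
    s=read_state();p0=s['tcp_pos'];R0=s['tcp_rot'];G=goalR(deg)
    w=Ro.from_matrix(R0.T@G).as_rotvec() if R is None else R
    for k in range(n):
        Rk=R0@Ro.from_rotvec(w*k/n).as_matrix()
        print((w/n).round(4),(Rk.T@(np.array(p)-p0)/n*1000).round(1))
E
python3 -c "
from h import *
plan([.4595,.103,.256],None,-45.7,4)"
```

```text
[ 4.000e-04  4.752e-01 -3.000e-04] [-75.2  -0.1 -90.9]
[ 4.000e-04  4.752e-01 -3.000e-04] [-2.520e+01 -1.000e-01 -1.152e+02]
[ 4.000e-04  4.752e-01 -3.000e-04] [  30.3   -0.2 -114. ]
[ 4.000e-04  4.752e-01 -3.000e-04] [ 79.1  -0.2 -87.5]
```

Call:
carry_out --pt "0 0.095 0 -15 0 -18.2 0" --pt "0 0.19 0 -30 0 -36.4 0" --pt "0 0.285 0 -45 0 -54.6 0" --pt "0 0.38 0 -60 0 -72.8 0" --pt "0 0.475 0 -75 0 -91 0"

```text
time: 0.52
tcp_pos: [0.3181, 0.4265, 0.2556]
tcp_rot: [[0.812, -0.001, -0.584], [0.584, -0.001, 0.812], [-0.001, -1.0, -0.0]]
contact_force: [0.6, 0.5, 1.5]
gripper_width: 0.0852
```

Call:
carry_out --pt "0 0.095 0 -5 0 -23 0" --pt "0 0.19 0 -10 0 -46 0" --pt "0 0.285 0 -15 0 -69 0" --pt "0 0.38 0 -20 0 -92 0" --pt "0 0.475 0 -25 0 -115 0"

```text
time: 0.93
tcp_pos: [0.3654, 0.3187, 0.2558]
tcp_rot: [[0.989, -0.001, -0.148], [0.148, -0.0, 0.989], [-0.001, -1.0, -0.0]]
contact_force: [0.1, -0.4, 0.3]
gripper_width: 0.0852
```

Call:
carry_out --pt "0 0.095 0 6 0 -22.8 0" --pt "0 0.19 0 12 0 -45.6 0" --pt "0 0.285 0 18 0 -68.4 0" --pt "0 0.38 0 24 0 -91.2 0" --pt "0 0.475 0 30 0 -114 0"

```text
time: 1.35
tcp_pos: [0.4124, 0.2106, 0.2559]
tcp_rot: [[0.947, -0.001, 0.321], [-0.321, -0.0, 0.947], [-0.001, -1.0, -0.0]]
contact_force: [0.3, -0.0, 0.2]
gripper_width: 0.0858
```

Call:
carry_out --pt "0 0.095 0 15.8 0 -17.5 0" --pt "0 0.19 0 31.6 0 -35 0" --pt "0 0.285 0 47.4 0 -52.5 0" --pt "0 0.38 0 63.2 0 -70 0" --pt "0 0.475 0 79 0 -87.5 0"

```text
time: 1.77
tcp_pos: [0.4597, 0.1026, 0.2559]
tcp_rot: [[0.695, -0.001, 0.719], [-0.719, -0.0, 0.695], [-0.0, -1.0, -0.0]]
contact_force: [0.7, -0.4, -1.2]
gripper_width: 0.0855
```

```bash
python3 - <<'E'
from h import *
plan([.4595,.103,.256],None,-45.7)
im,d,c=snap('wrist','w1'); s=read_state();print(s['tcp_pos'],s['contact_force'])
L=load('w1');P=cloud(L);z=P[:,:,2]
m=(z>.145)&(z<.168)&(np.hypot(P[:,:,0]-.46,P[:,:,1]-.103)<.045)
pts=P[m];print(m.sum(),pts.mean(0)); print(cv2.minAreaRect((pts[:,:2]*1000).astype(np.float32)))
E
```

```text
[ 0.0005 -0.0041 -0.0004] [-0.5 -0.1  0.1]
[0.46094513 0.09941116 0.25552944] [ 0.38765019 -2.66631628 -1.72419152]
3535 [0.46249525 0.10397874 0.15469194]
((460.63330078125, 103.169921875), (40.36714172363281, 38.91309356689453), 43.650760650634766)
```

View pics/w1.png

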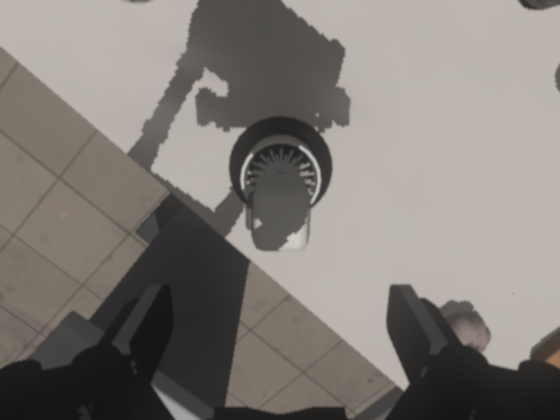

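The wrist view shows the head at about (280,215) with the button proud on its left edge (249,222), on the +y side as expected. It is central between the fingers. I'll measure again now that the arm has settled.

```bash
python3 - <<'E'
from h import *
get_image('wrist')
s=read_state();print(s['tcp_pos'],s['contact_force'],s['joint_velocities'].round(3))
im,d,c=snap('wrist','w2')
L=load('w2');P=cloud(L);z=P[:,:,2]
m=(z>.150)&(z<.163)&(np.hypot(P[:,:,0]-.46,P[:,:,1]-.103)<.045)
m=cv2.morphologyEx(m.astype(np.uint8),cv2.MORPH_OPEN,np.ones((7,7)))>0
pts=P[m];print(m.sum(),pts.mean(0)); print(cv2.minAreaRect((pts[:,:2]*1000).astype(np.float32)))
# in brush axes
R=goalR(-45.7);q=(pts-s['tcp_pos'])@s['tcp_rot']*1000
print('tool-frame x,z percentiles',np.percentile(q[:,0],[1,50,99]).round(1),np.percentile(q[:,2],[1,50,99]).round(1))
# side direction of head edges
e=np.argwhere(m);print(cv2.minAreaRect(e[:,::-1].astype(np.float32)))
plan([.4595,.103,.256],None,-45.7)
E
```

```text
[0.46025476 0.10119021 0.25551469] [ 0.21526591 -0.31742264 -0.17082253] [ 0.05  -0.009  0.004  0.034  0.01  -0.052]
3188 [0.46228156 0.10313769 0.15527112]
((460.91961669921875, 102.12158203125), (39.6312141418457, 34.613014221191406), 43.278419494628906)
tool-frame x,z percentiles [-16.9   0.2  16.6] [-17.5   3.4  20.7]
((278.5, 220.0), (60.0, 55.0), 90.0)
[ 0.001  -0.0016 -0.0007] [-0.5 -0.3  0.1]
```

Call:
carry_out --pt "0 0 0 -0.5 15 1.5 0" --pt "0 0 0 -0.5 30 1.5 0" --pt "0 0 0 -0.5 45 1.5 0" --pt "0 0 0 -0.5 60 1.5 0" --pt "0 0 0 -0.5 75 1.5 0"

```text
time: 2.33
tcp_pos: [0.4598, 0.1062, 0.1804]
tcp_rot: [[0.701, -0.0, 0.713], [-0.713, 0.0, 0.701], [-0.001, -1.0, -0.0]]
contact_force: [0.7, -0.1, 1.0]
gripper_width: 0.0857
```

Call:
carry_out --pt "0 0 0 0 12 0 0" --pt "0 0 0 0 24 0 0" --pt "0 0 0 0 36 0 0" --pt "0 0 0 0 44 0 0" --pt "0 0 0 0 44 0 0"

```text
time: 2.75
tcp_pos: [0.4594, 0.1052, 0.135]
tcp_rot: [[0.699, -0.003, 0.715], [-0.715, -0.0, 0.699], [-0.002, -1.0, -0.003]]
contact_force: [-0.3, 0.5, -0.9]
gripper_width: 0.0857
```

```bash
python3 - <<'E'
from h import *
get_image('top');get_image('top')
plan([.4595,.103,.136],None,-45.7);s=read_state();print(s['tcp_pos'],s['contact_force'])
im,d,c=snap('scene','s3');snap('wrist','w3')
b=cv2.resize(im[180:280,270:390],(600,500),interpolation=cv2.INTER_CUBIC)
cv2.imwrite('pics/c3.png',b[:,:,::-1])
E
```

```text
[ 0.0001  0.0008 -0.0001] [ 1.   1.3 -2.1]
[0.46027559 0.10517006 0.137326  ] [ 0.33292102 -1.48452312  0.83613187]
```

View pics/c3.png

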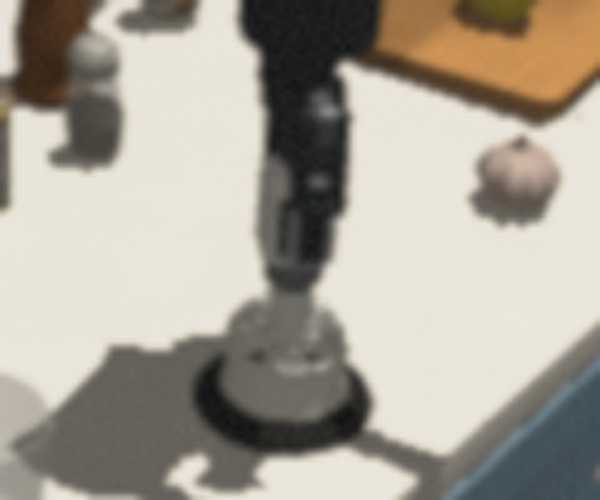

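View pics/w3.png

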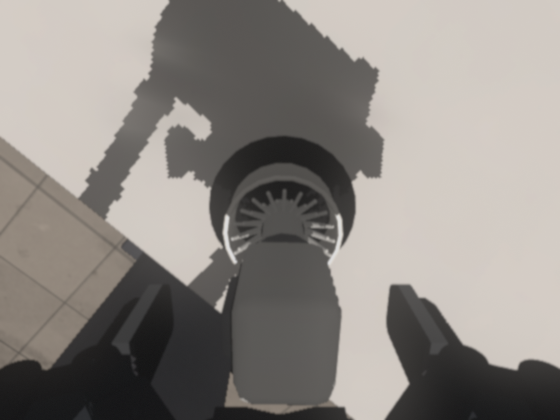

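The wrist view shows the head (233..338) nearly central between the fingertips (172, 390). The scene view shows the near finger standing in front of the button at about (300,190). I'll make a small correction, then close the jaws.

Call:
carry_out --pt "0 0 0 0.7 1 -1 0" --pt "0 0 0 0.7 1 -1 0.3" --pt "0 0 0 0.7 1 -1 0.4" --pt "0 0 0 0.7 1 -1 0.5" --pt "0 0 0 0.7 1 -1 0.6" --squeeze 40

```text
time: 3.37
tcp_pos: [0.46, 0.1041, 0.1365]
tcp_rot: [[0.699, 0.0, 0.715], [-0.715, 0.0, 0.699], [-0.0, -1.0, 0.0]]
contact_force: [1.0, -2.4, 9.9]
gripper_width: 0.0385
```

Call:
carry_out --pt "0 0 0 0 0 0 0.8" --pt "0 0 0 0 0 0 1" --pt "0 0 0 0 0 0 1" --pt "0 0 0 0 0 0 1" --pt "0 0 0 0 0 0 1"

```text
time: 3.78
tcp_pos: [0.4608, 0.1033, 0.1371]
tcp_rot: [[0.698, 0.002, 0.716], [-0.716, -0.001, 0.698], [0.002, -1.0, 0.001]]
contact_force: [3.7, -4.5, 3.8]
gripper_width: 0.0358
```

```bash
python3 - <<'E'
from h import *
s=read_state();F=s['contact_force'];print(s['time'],s['tcp_pos'],F, (s['tcp_rot'].T@F).round(1),s['wrist_torque'],s['gripper_width'])
im,d,c=snap('scene','s4')
b=cv2.resize(im[180:280,270:390],(600,500),interpolation=cv2.INTER_CUBIC)
cv2.imwrite('pics/c4.png',b[:,:,::-1])
E
```

```text
3.7833 [0.46075418 0.10329411 0.13712631] [ 3.72391944 -4.53092764  3.7535862 ] [ 5.9 -3.7 -0.5] [-0.16152142  0.15735966 -0.39806012] 0.03579392280495491
```

View pics/c4.png

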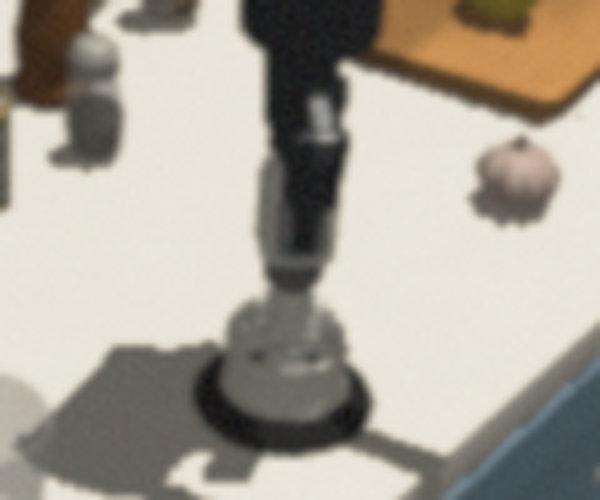

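The jaws have stopped at 35.8 mm, against 41 mm with the button out, so the button is in. The finger covers the button at about (305,190) in the crop. I'll pull up next with a firmer grip.

Call:
carry_out --pt "0 0 0 0.5 0 0 1" --pt "0 0 0 0.5 -3 0 1" --pt "0 0 0 0.5 -6 0 1" --pt "0 0 0 0.5 -9 0 1" --pt "0 0 0 0.5 -12 0 1" --squeeze 60

```text
time: 4.25
tcp_pos: [0.4608, 0.1033, 0.1461]
tcp_rot: [[0.698, -0.001, 0.716], [-0.716, -0.001, 0.698], [-0.0, -1.0, -0.001]]
contact_force: [8.0, -2.0, -6.2]
gripper_width: 0.0354
```

Call:
carry_out --pt "0 0 0 0 -4 0 1" --pt "0 0 0 0 -8 0 1" --pt "0 0 0 0 -12 0 1" --pt "0 0 0 0 -16 0 1" --pt "0 0 0 0 -20 0 1"

```text
time: 4.67
tcp_pos: [0.4607, 0.1032, 0.1653]
tcp_rot: [[0.698, -0.001, 0.716], [-0.716, -0.001, 0.698], [-0.001, -1.0, -0.001]]
contact_force: [10.5, -2.0, -13.5]
gripper_width: 0.0355
```

Call:
carry_out --pt "0 0 0 0 -4 0 1" --pt "0 0 0 0 -8 0 1" --pt "0 0 0 0 -12 0 1" --pt "0 0 0 0 -16 0 1" --pt "0 0 0 0 -20 0 1"

```text
time: 5.08
tcp_pos: [0.4608, 0.1032, 0.1861]
tcp_rot: [[0.698, -0.001, 0.716], [-0.716, -0.001, 0.698], [-0.0, -1.0, -0.001]]
contact_force: [7.5, -3.2, -7.0]
gripper_width: 0.0353
```

Call:
carry_out --pt "0 0 0 0 -3 0 1" --pt "0 0 0 0 -6 0 1" --pt "0 0 0 0 -9 0 1" --pt "0 0 0 0 -12 0 1" --pt "0 0 0 0 -14 0 1"

```text
time: 5.5
tcp_pos: [0.4608, 0.1032, 0.2005]
tcp_rot: [[0.698, -0.001, 0.716], [-0.716, -0.001, 0.698], [-0.0, -1.0, -0.001]]
contact_force: [6.7, -2.0, -8.0]
gripper_width: 0.0357
```

Call:
carry_out --pt "0 0 0 0 -1 0 1" --pt "0 0 0 0 -2 0 1" --pt "0 0 0 0 -3.5 0 1" --pt "0 0 0 0 -5 0 1" --pt "0 0 0 0 -5 0 1"

```text
time: 5.92
tcp_pos: [0.4608, 0.1032, 0.2055]
tcp_rot: [[0.698, -0.001, 0.716], [-0.716, -0.001, 0.698], [-0.0, -1.0, -0.001]]
contact_force: [7.4, -2.3, -5.2]
gripper_width: 0.0356
```

Call:
carry_out --pt "0 0 0 0 -0.5 0 1" --pt "0 0 0 0 -1 0 1" --pt "0 0 0 0 -1 0 1"

```text
time: 6.17
tcp_pos: [0.4608, 0.1033, 0.2063]
tcp_rot: [[0.698, -0.001, 0.716], [-0.716, -0.001, 0.698], [-0.0, -1.0, -0.001]]
contact_force: [8.1, -2.1, -7.0]
gripper_width: 0.0356
```

Call:
carry_out --pt "0 0 0 0 -0.5 0 1" --pt "0 0 0 0 -1 0 1" --pt "0 0 0 0 -1 0 1"

```text
time: 6.42
tcp_pos: [0.4608, 0.1032, 0.2072]
tcp_rot: [[0.698, -0.001, 0.716], [-0.716, -0.001, 0.698], [-0.0, -1.0, -0.001]]
contact_force: [7.3, -1.9, -7.4]
gripper_width: 0.0355
```

Call:
carry_out --pt "0 0 0 0 -0.5 0 1" --pt "0 0 0 0 -1 0 1" --pt "0 0 0 0 -1 0 1"

```text
time: 6.67
tcp_pos: [0.4608, 0.1032, 0.2073]
tcp_rot: [[0.698, -0.002, 0.716], [-0.716, -0.001, 0.698], [-0.001, -1.0, -0.002]]
contact_force: [9.1, -2.7, -11.4]
gripper_width: 0.0356
```

Call:
carry_out --pt "0 0 0 0 -0.5 0 1" --pt "0 0 0 0 -0.8 0 1" --pt "0 0 0 0 -0.8 0 1"

```text
time: 6.92
tcp_pos: [0.4608, 0.1032, 0.2074]
tcp_rot: [[0.698, -0.003, 0.716], [-0.716, -0.001, 0.698], [-0.001, -1.0, -0.003]]
contact_force: [9.8, -1.8, -14.3]
gripper_width: 0.0354
```

```bash
python3 - <<'E'
from h import *
s=read_state();F=s['contact_force'];print(s['time'],s['tcp_pos'],F,s['gripper_width'])
im,d,c=snap('scene','s5');snap('top','t5');w,_,_=snap('wrist','w5')
b=cv2.resize(im[160:280,270:390],(500,500),interpolation=cv2.INTER_CUBIC)
a=cv2.resize(w,(300,225));t=cv2.resize(load('t5')['im'],(300,225))
cv2.imwrite('pics/c5.png',np.hstack([b,np.vstack([a,t,np.zeros((50,300,3),np.uint8)])])[:,:,::-1])
# bystanders moved?
A=load('top0')['im'].astype(int);B=load('t5')['im'].astype(int)
for n,(u,v) in dict(mug=(148,243),glass=(203,243),garlic=(382,257)).items():
    x=abs(A-B)[v-18:v+18,u-22:u+22].mean();print(n,x)
E
```

```text
6.9167 [0.46079257 0.10320432 0.20738924] [  9.79434277  -1.80406208 -14.28848113] 0.03542597530825315
mug 3.9633838383838382
glass 3.134259259259259
garlic 3.1121632996632997
```

View pics/c5.png

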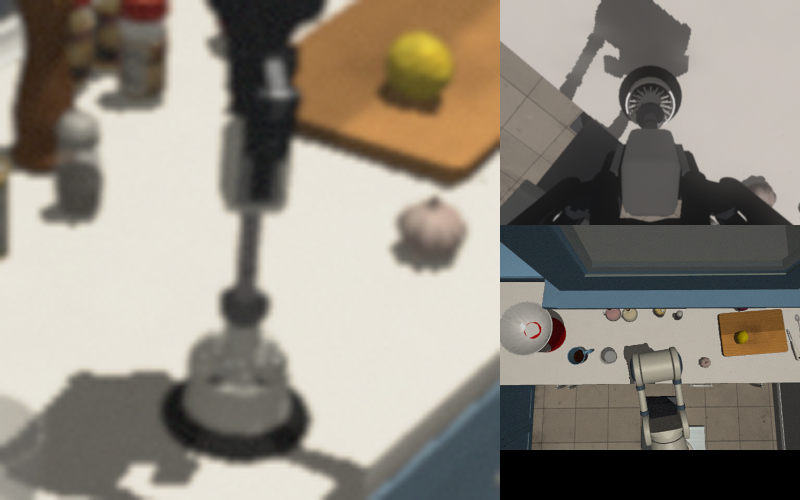

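The scene crop shows the rod fully drawn from the collar (rod 210–290, head at about (255,165)), still held with the finger on the button. The arm has stalled at the hard end with about 14 N of pull, so I'm handing it in.

```bash
python3 -c "
from bench import *
print(job_done());s=read_state();print(s['tcp_pos'],s['contact_force'],s['gripper_width'])"
```

```text
the job is handed in; nothing more can be done
None
the job is handed in; nothing more can be done
```

The handle is fully extended and still held there with the button squeezed in. I handed the job in at about 7 s of robot time; no verdict was given.

- **Button:** I gripped the head across button and back before any pull. The jaws closed to 35.8 mm, against 41 mm over head and button when it is out. They stayed near 35.5 mm through the whole pull, so the button stayed in.
- **Handle:** I drew it straight up past the first stop. The tool rose 70.3 mm (z 0.1371 to 0.2074 m), then stopped while the pull grew from about 7 to 14 N, as expected at the hard end. The last picture shows the rod drawn out of the collar and the head still in the jaws.
- **Side force:** a sideways force of up to about 10 N remained on the gripper, from slight off-centring of the grip.
- **Bystanders:** the top camera shows no visible change to the mug, glass or garlic since the start. I never identified the tin in a picture, so I could not check it, but no unexpected contact showed in the forces after any move.

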